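Close the tub and present it to the barcode scanner on the stock carousel

TASK

On the stock carousel, first press the tub's ajar snap lid down until it is fully shut and level. Then turn the carousel until the tub stands squarely in front of the barcode scanner, its label facing the window, and finish while still firmly gripping the black grip on top of the carousel's centre post, holding the carousel still for the reading. Leave the tub and the other stock standing in their places and knock nothing over.

Things in the scene. Friction and masses are not known exactly. Their poses are not given: they have to be found in the camera images.
- turntable: the revolving tray of the carousel, grey plastic, 268 mm across. Origin on its vertical turning axis at the tray's underside, 20 mm above the bench; tray floor 8 mm above the origin; rim 25 mm and five radial dividers 30 mm above the tray floor. It turns either way without a stop, stiffly enough (0.08 N m) to stay where it is left. Its +x axis points from the turning axis through the middle of the tub's compartment; z up
- grip: the black carrying grip fixed on top of the tray's centre post. Origin at the middle of the bar, on the turning axis, 201 mm above the bench; axes as the turntable's. It is a bar 76 mm long along the turntable's y axis, 16 mm thick along its x, 30 mm tall, on a 15 mm steel post; it turns with the tray
- tub: plain white round tub, 80 mm across, 93 mm tall with its lid shut, 0.2 to 0.4 kg, standing loose in one compartment of the tray with about 5 mm play, centre about 83 mm from the turning axis; it is the only one with a hinged lid, 82 mm across. Origin at the centre of its underside, +x axis towards its label, which faces outward from the carousel, z up. The lid hinge is on the tub's -x side, next to the post
- tub_lid (a joint): angle of the tub's hinged snap lid: 0 is fully shut and level, it grows as the outer (label) side stands up; starts 0.12 to 0.22 rad. Stiff: it stays where it is left and takes about 6 N down on its outer side (10 N at its middle) to close
- lid_front (a point): point on the lid's top surface at its outer side, 30 mm from the lid's centre towards the label, moves with the lid: the place to press. With the lid shut it is about 122 mm above the bench
- tub_label (a point): centre of the tub's paper barcode label, on the outer face 41 mm above the tub's underside
- scanner: hands-free barcode scanner, black, on a fixed stand on the bench outside the carousel, 76 mm wide, 138 mm tall. Its front is its -x side and looks straight at the carousel's turning axis; y is sideways, z up. Origin at the bench under its window
- window (a point): centre of the scanner's window, 88 mm above the bench, 215 to 245 mm from the carousel's turning axis
- squat_jar: squat white screw-top jar, 60 mm across, 62 mm tall, loose in the carousel; origin at the centre of its underside, z up
- dropper_a: amber bottle with black cap, 44 mm across, 88 mm tall, loose in the carousel; origin at the centre of its underside, z up
- white_bottle: white bottle, 54 mm across, 105 mm tall, loose in the carousel; origin at the centre of its underside, z up
- dropper_b: second amber bottle like dropper_a, loose in the carousel; origin at the centre of its underside, z up
- tin: round milk-powder tin, 105 mm across, 122 mm tall, on the bench; origin at the centre of its underside, z up
- carton: upright medicine carton, 90 x 60 x 130 mm, on the bench; origin at the centre of its underside, z up
- tape_gun: desk tape dispenser, 150 x 58 mm, 92 mm tall, on the bench; origin at the centre of its underside, z up
- lotion: tall white bottle, 60 mm across, 160 mm tall, on the bench; origin at the centre of its underside, z up
There are look-alikes about, which are no part of the job. What is shaped like the scanner but red is not meant.

How it is judged:
By the outcome, as a careful person would: the job done as asked, in the order asked, and still so for the second after the job is handed in, while the arm keeps its last pose, push and grip.
It also fails if it takes over 64 s, if anything falls off the work surface, if the arm or the gripper's body presses on something with over 40 N, if the wrist force passes 120 N, or if a joint passes its speed limit or range.

ROBOT

A 6-joint arm with a two-finger parallel gripper is mounted at the origin on the work surface. World frame = base frame: x ahead of the robot, y to its left, z up, the work surface at z = 0. Lengths are in m, angles in rad, forces in N, time in s.
With the tool pointing down it reaches from about 0.4 to 0.825 m from the base axis. Payload 7 kg.
Tool frame: the origin (TCP) lies between the finger pads; the fingertips stand 14 mm ahead of it and the grasp point (between the pads) lies 5 mm behind it; z points along the fingers, y is the line along which they close (so a half turn about z gives the same grasp; the last joint's range is limited). The gripper opens to 85 mm and grips with 20 to 120 N. Pads are 22 mm wide; open, the fingers measure 114 mm over their backs; the gripper's body (76 mm by 85 mm) begins 54 mm behind the grasp point. The pads swing forward as they close: fully open they stand 13 mm farther back than shut.
Start: joints at [1.487, 0.359, 0.012, 0, -1.224, -0.288], TCP at [0.245, 0.629, 0.245] pointing down, gripper open.
Joint ranges: [-3.07, 3.07], [-1.43, 2.12], [-1.02, 1.25], [-3.03, 1.67], [-3.05, -0], [-3.03, 3.03]. Speed limits (rad/s): [2.39, 2.39, 3.01, 3.14, 3.14, 3.14].

INTERFACE

Orientations are given as a unit quaternion [x, y, z, w].
In Python, from rig import manip gives the robot as it stands.
- The arm moves only by the tool play_rows, never from a script. Its argument "increments" is a list of rows, each a list of 3 entries, a list of its own where there are three numbers: the turn, a rotation vector about the tool's x, y, z as a fraction of full scale, then the shift along the tool's x, y, z as a fraction of full scale, then the gripper command: -1 is shut, 1 is fully open, values between are in proportion. In form: [[[wx, wy, wz], [x, y, z], grip], ...]. A call has 1 to 20 rows; each row shifts and turns the commanded pose from where the row before left it, along the tool's axes as they then stand; what a row does not reach is not made up. Full scale, the value 1, is 0.1 m for a shift and pi rad for a turn. A row lasts 1/8 s, in which the tool goes at most 62.5 mm and 10.7 degrees, less where a joint would pass 70% of its speed; a pose out of reach is approached as far as the arm can. A call with a number of a shift or a turn outside -1 to 1 is refused whole. A call with a gripper value outside its range is refused whole. The fingers move at their own pace and stop on an object; "squeeze" is the grip in N (left out, the last holds). Time passes only in rows, so rows that do not move let the fingers close. It gives the time, the measured TCP pose, the force, the opening and the grip force at its end, in the units of the state.
- manip.get_obs(): the state, without advancing time (a new reading comes with each control period).
- manip.read_camera(name): name is "scene" or "top" or "wrist"; returns the picture (480x640x3 uint8, blue, green, red); there is no depth.
- manip.calibration(name): a dict with "fx", "fy", "cx", "cy" (pixels), "k1" (the pictures are not rectified: a ray, as slopes to the right and down, at radius r is drawn at 1 + k1 r^2 times it, then the intrinsics apply), "pose" (4x4, takes a point from camera to world coordinates); the wrist camera has in their place "hand_eye" (4x4, takes a point from camera to tool coordinates, whose origin is the TCP and whose axes are the flange's). Camera axes: x right, y down, z forward; pixel columns grow to the right and rows downward; lengths in m; the calibration is good to about 2 mm. A picture is of the moment at which its call begins: read the wrist's pose just before it. calibration takes no time and is no camera call.
- manip.sign_off(): hands the job in; it is judged then, once.
Trained networks look in the newest picture that a camera, given by its name, has taken for a name from the list of things; names that differ only in an ending like _2 or _b are one class to them, and where a whole thing is asked for, a point or a joint stands for the part that bears it (a point fixed in the world has none). Each returns a list of dicts, best first, with "conf" (0 to 1); they miss things now and then, are a little off and sometimes report something else, mostly with a low value. They report only what shows in the picture. A call takes as long as a camera call. They do not tell look-alikes from the thing itself.
- manip.find_in(name, camera): "extent" ([left, top, right, bottom] in pixels, round what is visible of it).
- manip.mark_of(name, camera): "at" ([column, row] in pixels: a listed point, or the origin of a listed thing).
The state is a dict: "time": time; "joint_positions": joint angles; "qvel": joint speeds; "joint_efforts": joint torques, N m; "tool_pos": TCP position; "tool_rot": TCP orientation; "contact_force": force on the tool from outside, world axes, zero at the start; "torque": the same for the moment, N m; "opening": finger opening in m; "gripper_force": force on a finger pad.
Only numpy, scipy, OpenCV 4.12 (cv2) and the standard library are available. Lean on these libraries where they do the work, as an engineer would, in place of code of your own. Each camera call takes 0.05 s, during which the arm holds its last target. There are 200 camera calls.

## Working session

There is one attempt and no reset: what is moved stays moved. The work goes in short steps, Python scripts to look and compute and a tool call to move; the robot and the scene stay as the last step left them, time stands still between calls to the robot, and variables do not carry over. Pictures are saved under pics/ and viewed, at most 10 in all, crops included, and the job is handed in when it is done.

Besides the shell and the picture viewer there is one more tool, called after "Call:" as name(argument=value, ...) on one line, values as JSON. play_rows: Moves the arm, as the interface text tells. Its arguments: {"type":"object","properties":{"increments":{"type":"array"},"squeeze":{"type":"number"}},"required":["increments"]}

```bash
mkdir -p pics; cat > h.py <<'E'
import numpy as np,cv2
from rig import manip
from scipy.spatial.transform import Rotation as R
def campose(c):
    k=manip.calibration(c)
    if 'pose' in k: return k,np.array(k['pose'])
    o=manip.get_obs();T=np.eye(4);T[:3,:3]=R.from_quat(o['tool_rot']).as_matrix();T[:3,3]=o['tool_pos']
    return k,T@np.array(k['hand_eye'])
def ray(c,px):
    k,T=campose(c)
    d=np.array([(px[0]-k['cx'])/k['fx'],(px[1]-k['cy'])/k['fy']]);u=d.copy()
    for _ in range(20): u=d/(1+k['k1']*(u@u))
    return T[:3,3],T[:3,:3]@np.array([u[0],u[1],1])
def atz(c,px,z):
    o,v=ray(c,px);return o+v*(z-o[2])/v[2]
def proj(c,P):
    k,T=campose(c);p=np.linalg.inv(T)@np.append(P,1);u=p[:2]/p[2];u=u*(1+k['k1']*(u@u))
    return [k['fx']*u[0]+k['cx'],k['fy']*u[1]+k['cy']]
E
python3 - <<'E'
from h import *
o=manip.get_obs();print(o['time'],o['tool_pos'],o['tool_rot'])
for c in ['scene','top']:
    im=manip.read_camera(c);cv2.imwrite(f'pics/{c}0.png',im)
    print(c,campose(c)[1][:3].round(3).tolist())
    for n,z in [('grip',.201),('turntable',.02),('tub',.028),('lid_front',.13),('tub_label',.069),('scanner',0),('window',.088)]:
        for r in manip.mark_of(n,c)[:3]: print(n,np.round(r['at']),round(r['conf'],2),atz(c,r['at'],z).round(3))
E
```

```text
0.0 [0.24506481 0.62844884 0.24436299] [ 9.82757986e-01 -1.84894735e-01 -8.19099088e-05  8.19810367e-04]
scene [[-0.344, 0.496, -0.797, 1.49], [0.939, 0.203, -0.278, 0.418], [0.024, -0.844, -0.535, 0.834]]
grip [156. 254.] 0.7 [ 0.696 -0.22   0.201]
turntable [293. 310.] 0.59 [0.552 0.031 0.02 ]
tub [253. 309.] 0.82 [ 0.592 -0.054  0.028]
tub [372. 332.] 0.36 [0.568 0.225 0.028]
lid_front [243. 266.] 0.89 [ 0.574 -0.084  0.13 ]
tub_label [236. 288.] 0.75 [ 0.582 -0.1    0.069]
scanner [423. 255.] 0.82 [0.168 0.265 0.   ]
scanner [371. 365.] 0.74 [0.639 0.245 0.   ]
scanner [291. 245.] 0.66 [ 0.259 -0.096  0.   ]
window [426. 222.] 0.83 [0.136 0.257 0.088]
window [370. 335.] 0.68 [0.647 0.238 0.088]
window [216. 240.] 0.53 [ 0.437 -0.231  0.088]
top [[0.023, -0.985, 0.171, 0.243], [-1.0, -0.02, 0.022, 0.036], [-0.019, -0.172, -0.985, 1.317]]
grip [336. 201.] 0.47 [0.55  0.024 0.201]
turntable [334. 221.] 0.62 [0.54  0.026 0.02 ]
tub [360. 204.] 0.61 [ 0.592 -0.049  0.028]
tub [259. 182.] 0.35 [0.654 0.248 0.028]
lid_front [372. 189.] 0.56 [ 0.605 -0.075  0.13 ]
tub_label [373. 200.] 0.93 [ 0.591 -0.083  0.069]
tub_label [336. 216.] 0.23 [0.543 0.022 0.069]
scanner [243. 350.] 0.62 [0.166 0.277 0.   ]
window [241. 353.] 0.69 [0.165 0.266 0.088]
window [256. 181.] 0.57 [0.637 0.248 0.088]
```

View pics/scene0.png

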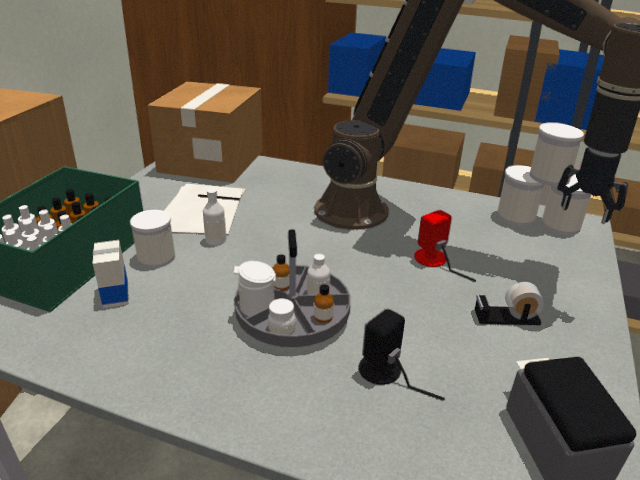

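View pics/top0.png

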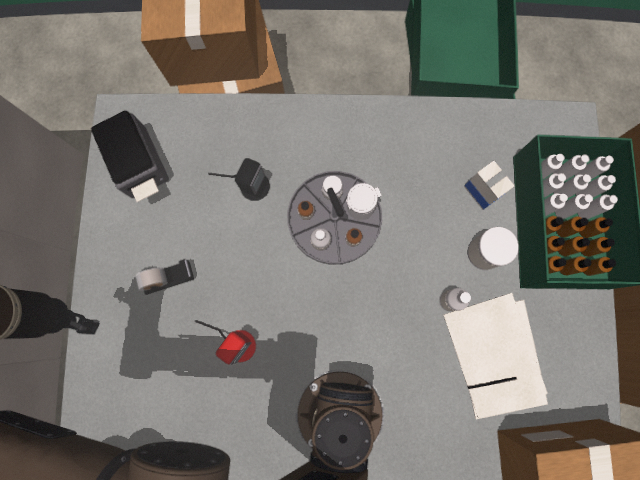

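The scene picture shows two scanner shapes, black at (382,345) and red at (433,237). The black one (top 252,178) is the one meant, since red is excluded. The carousel is at top (335,218). White tub candidates are the carousel tub with the hinge tab at scene (256,285), top (362,198), and the tin at (152,238), plus the background tubs. The one on the carousel fits. I'll move over it and confirm with the wrist camera.

Call:
play_rows(increments=[[[0, 0, 0], [0, 0, -0.5], 1], [[0, 0, 0], [0, 0, -0.5], 1], [[0, 0, 0], [0.33, 0.3, 0], 1], [[0, 0, 0], [0.33, 0.3, 0], 1], [[0, 0, 0], [0.33, 0.3, 0], 1], [[0, 0, 0], [0.33, 0.3, 0], 1], [[0, 0, 0], [0.33, 0.3, 0], 1], [[0, 0, 0], [0.33, 0.3, 0], 1], [[0, 0, 0], [0.33, 0.3, 0], 1], [[0, 0, 0], [0.33, 0.3, 0], 1], [[0, 0, 0], [0.33, 0.3, 0], 1], [[0, 0, 0], [0.33, 0.3, 0], 1], [[0, 0, 0], [0.33, 0.3, 0], 1], [[0, 0, 0], [0.33, 0.3, 0], 1], [[0, 0, 0], [0.33, 0.3, 0], 1], [[0, 0, 0], [0.33, 0.3, 0], 1], [[0, 0, 0], [0, 0, 0], 1], [[0, 0, 0], [0, 0, 0], 1]])

```text
time: 3.05
tool_pos: [0.523, 0.0696, 0.3453]
tool_rot: [0.983, -0.185, -0.0, -0.0]
contact_force: [-0.4, 1.2, 0.3]
opening: 0.0854
gripper_force: 0.0
```

```bash
python3 - <<'E'
from h import *
o=manip.get_obs();print(o['time'],o['tool_pos'],o['tool_rot'],o['joint_positions'],o['contact_force'])
c='wrist'
print(np.array(manip.calibration(c)['hand_eye']).round(3).tolist())
im=manip.read_camera(c);cv2.imwrite(f'pics/w0.png',im)
for n,z in [('grip',.201),('tub',.028),('lid_front',.13),('tub_label',.069),('turntable',.02),('scanner',0),('window',.088)]:
    for r in manip.mark_of(n,c)[:2]: print(n,np.round(r['at']),round(r['conf'],2),atz(c,r['at'],z).round(4))
    if n in('grip','tub'): print(manip.find_in(n,c)[:2])
E
```

```text
3.05 [0.52299572 0.06959282 0.34528024] [ 9.82689870e-01 -1.85258234e-01 -5.80310839e-05 -4.79917813e-05] [ 5.04233886e-01  6.27097317e-02 -1.42808353e-01 -1.51099922e-04
 -1.36530658e+00  6.93923995e-01] [-0.38540202  1.21318693  0.26583258]
[[0.0, -0.945, -0.327, 0.084], [1.0, 0.0, 0.0, 0.002], [-0.0, -0.327, 0.945, -0.128], [0.0, 0.0, 0.0, 1.0]]
grip [360. 187.] 0.75 [0.546  0.0261 0.201 ]
[{'extent': [321.5, 148.9, 400.9, 223.0], 'conf': 0.7}]
tub [391. 113.] 0.96 [ 0.5851 -0.0481  0.028 ]
[{'extent': [363.6, 65.8, 462.8, 156.0], 'conf': 0.9}, {'extent': [366.5, 66.2, 458.6, 156.5], 'conf': 0.22}]
lid_front [433.  91.] 0.92 [ 0.5937 -0.0718  0.13  ]
tub_label [400. 192.] 0.63 [ 0.4965 -0.0236  0.069 ]
turntable [349. 166.] 0.9 [0.5417 0.0229 0.02  ]
scanner [176. 157.] 0.66 [0.6388 0.2403 0.    ]
scanner [293. 408.] 0.64 [0.1695 0.2625 0.    ]
window [146. 166.] 0.95 [0.6354 0.2399 0.088 ]
window [362. 181.] 0.68 [0.5291 0.0162 0.088 ]
```

View pics/w0.png

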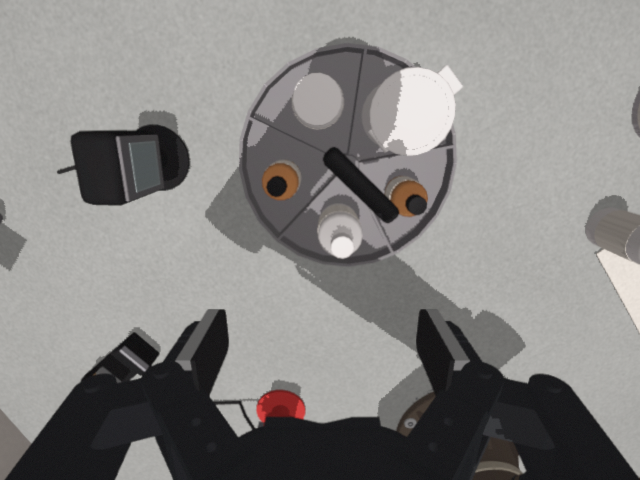

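The wrist crop confirms it. The tub with the open lid and hinge tab (label) is at (413,110), the black bar runs (333,155)–(392,215), and the black scanner with its window facing the carousel is at (130,165). Next I turn the tool so that its y axis lies along the turntable's x, closing the fingers as it turns.

Call:
play_rows(increments=[[[0, 0, 0.056], [0, 0, 0], -1], [[0, 0, 0.056], [0, 0, 0], -1], [[0, 0, 0.056], [0, 0, 0], -1], [[0, 0, 0.056], [0, 0, 0], -1], [[0, 0, 0.056], [0, 0, 0], -1], [[0, 0, 0.056], [0, 0, 0], -1], [[0, 0, 0.056], [0, 0, 0], -1], [[0, 0, 0.056], [0, 0, 0], -1], [[0, 0, 0.056], [0, 0, 0], -1], [[0, 0, 0.056], [0, 0, 0], -1], [[0, 0, 0.056], [0, 0, 0], -1], [[0, 0, 0.056], [0, 0, 0], -1], [[0, 0, 0.056], [0, 0, 0], -1], [[0, 0, 0], [0, 0, 0], -1]])

```text
time: 5.3
tool_pos: [0.523, 0.0697, 0.3453]
tool_rot: [-0.24, 0.971, -0.0, -0.0]
contact_force: [-0.7, -0.3, 1.7]
opening: 0.0003
gripper_force: 0.0
```

```bash
cat >> h.py <<'E'
def status():
    o=manip.get_obs();M=R.from_quat(o['tool_rot']).as_matrix()
    print(round(o['time'],2),'tcp',np.round(o['tool_pos'],4),'yawx',round(np.degrees(np.arctan2(M[1,0],M[0,0])),2),'q',np.round(o['joint_positions'],2),'F',np.round(o['contact_force'],1),'T',np.round(o['torque'],2),o['opening'],o['gripper_force'])
    return np.array(o['tool_pos']),M
def to(P):
    p,M=status();print('tool shift mm',(M.T@(np.array(P)-p)*1000).round(1))
E
python3 - <<'E'
from h import *
c='wrist'
to([.594,-.073,.2])
im=manip.read_camera(c);cv2.imwrite(f'pics/w1.png',im)
for n,z in [('grip',.201),('tub',.028),('lid_front',.134),('turntable',.02),('window',.088)]:
    for r in manip.mark_of(n,c)[:1]: print(n,np.round(r['at']),round(r['conf'],2),atz(c,r['at'],z).round(4))
# top view tray circle
im=manip.read_camera('top')
E
```

```text
5.3 tcp [0.523  0.0697 0.3453] yawx -152.27 q [ 0.5   0.06 -0.14  0.   -1.37 -1.59] F [-0.7 -0.3  1.7] T [0.01 0.   0.02] 0.00028808544636721017 0.0
tool shift mm [   3.6 -159.4  145.3]
grip [262. 235.] 0.57 [0.5479 0.0244 0.201 ]
tub [226. 192.] 0.63 [ 0.58   -0.0475  0.028 ]
lid_front [163. 210.] 0.62 [ 0.5961 -0.0809  0.134 ]
turntable [284. 202.] 0.78 [0.5573 0.0276 0.02  ]
window [395. 337.] 0.97 [0.6387 0.2411 0.088 ]
```

View pics/w1.png

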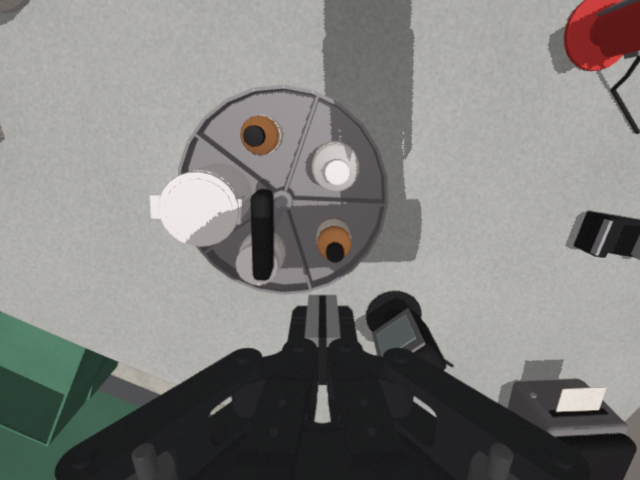

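The fingers are closed and the black bar runs vertically in the image, (263,190)–(262,278), so the tool is aligned. The lid stands open at (200,208) with its label tab at (155,207). I move over lid_front and descend.

Call:
play_rows(increments=[[[0, 0, 0], [0, -0.4, 0], -1], [[0, 0, 0], [0, -0.4, 0], -1], [[0, 0, 0], [0, -0.4, 0], -1], [[0, 0, 0], [0.02, -0.43, 0], -1], [[0, 0, 0], [0, 0, 0.5], -1], [[0, 0, 0], [0, 0, 0.5], -1], [[0, 0, 0], [0, 0, 0.35], -1], [[0, 0, 0], [0, 0, 0], -1], [[0, 0, 0], [0, 0, 0], -1]])

```text
time: 6.78
tool_pos: [0.598, -0.0756, 0.212]
tool_rot: [-0.239, 0.971, -0.0, 0.001]
contact_force: [-0.4, -0.5, 0.1]
opening: 0.0001
gripper_force: 0.0
```

```bash
python3 - <<'E'
from h import *
c='wrist'
to([.597,-.076,.136])
for c in ['wrist','scene']:
  im=manip.read_camera(c);cv2.imwrite(f'pics/{c}2.png',im)
  for n,z in [('grip',.201),('tub',.028),('lid_front',.134),('turntable',.02)]:
    for r in manip.mark_of(n,c)[:1]: print(n,np.round(r['at']),round(r['conf'],2),atz(c,r['at'],z).round(4))
a=cv2.imread('pics/wrist2.png')[:,:, :];b=cv2.imread('pics/scene2.png')[150:390,140:460]
cv2.imwrite('pics/c2.png',np.vstack([cv2.resize(a,(400,300)),cv2.resize(b,(400,300))]))
E
```

```text
6.78 tcp [ 0.598  -0.0756  0.212 ] yawx -152.3 q [ 0.2   0.26 -0.2   0.   -1.1  -1.29] F [-0.4 -0.5  0.1] T [ 0.02 -0.05 -0.03] 7.64777046118972e-05 0.0
tool shift mm [ 1.1  0.2 76. ]
grip [553. 320.] 0.89 [0.5475 0.0253 0.201 ]
tub [356. 220.] 0.64 [ 0.5827 -0.0475  0.028 ]
lid_front [325. 257.] 0.9 [ 0.593  -0.0764  0.134 ]
turntable [437. 224.] 0.98 [0.5492 0.0275 0.02  ]
grip [290. 241.] 0.67 [0.542 0.02  0.201]
tub [253. 310.] 0.93 [ 0.5965 -0.0524  0.028 ]
lid_front [240. 268.] 0.64 [ 0.5892 -0.0819  0.134 ]
turntable [294. 309.] 0.67 [0.5485 0.0309 0.02  ]
```

View pics/c2.png

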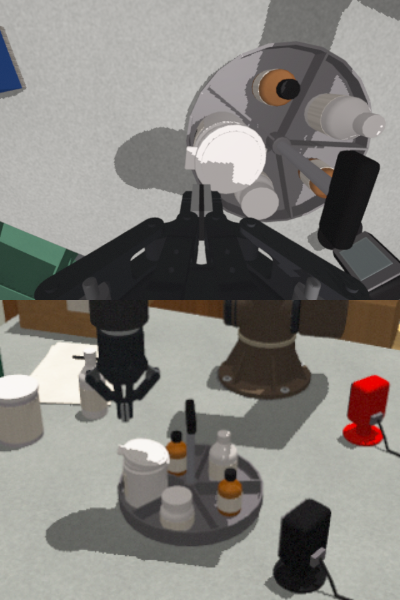

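The tips are just above the lid's outer half. I descend to the lid, then press in small steps.

Call:
play_rows(increments=[[[0, 0, 0], [0.02, 0, 0.25], -1], [[0, 0, 0], [0.01, 0, 0.2], -1], [[0, 0, 0], [0, 0, 0.08], -1], [[0, 0, 0], [0, 0, 0.04], -1], [[0, 0, 0], [0, 0, 0.04], -1], [[0, 0, 0], [0, 0, 0.03], -1], [[0, 0, 0], [0, 0, 0.03], -1], [[0, 0, 0], [0, 0, 0.03], -1], [[0, 0, 0], [0, 0, 0], -1]])

```text
time: 8.4
tool_pos: [0.5959, -0.0774, 0.1419]
tool_rot: [-0.239, 0.971, -0.001, 0.002]
contact_force: [1.5, -1.4, 5.0]
opening: -0.0004
gripper_force: 2.1
```

Call:
play_rows(increments=[[[0, 0, 0], [0, 0, 0.02], -1], [[0, 0, 0], [0, 0, 0.02], -1], [[0, 0, 0], [0, 0, 0.02], -1], [[0, 0, 0], [0, 0, 0], -1]])

```text
time: 8.9
tool_pos: [0.5958, -0.0774, 0.1357]
tool_rot: [-0.239, 0.971, -0.001, 0.002]
contact_force: [2.2, -3.8, 4.8]
opening: -0.0
gripper_force: 2.6
```

Call:
play_rows(increments=[[[0, 0, 0], [0, 0, 0.01], -1], [[0, 0, 0], [0, 0, 0.01], -1], [[0, 0, 0], [0, 0, 0], -1]])

```text
time: 9.28
tool_pos: [0.5962, -0.0774, 0.1346]
tool_rot: [-0.239, 0.971, -0.001, 0.002]
contact_force: [0.9, -3.5, 10.3]
opening: -0.0002
gripper_force: 5.1
```

Call:
play_rows(increments=[[[0, 0, 0], [0, 0, 0.015], -1], [[0, 0, 0], [0, 0, 0.01], -1], [[0, 0, 0], [0, 0, 0], -1]])

```text
time: 9.65
tool_pos: [0.5975, -0.077, 0.134]
tool_rot: [-0.24, 0.971, -0.001, 0.004]
contact_force: [-0.1, -0.6, 20.7]
opening: -0.0002
gripper_force: 10.1
```

The force reached 21 N with almost no travel, so the lid is at its stop. I lift, open the gripper, go over the grip and check.

Call:
play_rows(increments=[[[0, 0, 0], [0, 0, -0.1], -1], [[0, 0, 0], [0, 0, -0.4], -1], [[0, 0, 0], [0, 0, -0.5], -1], [[0, 0, 0], [0, 0, -0.5], 1], [[0, 0, 0], [0, 0, -0.2], 1], [[0, 0, 0], [-0.01, 0.4, 0], 1], [[0, 0, 0], [-0.01, 0.4, 0], 1], [[0, 0, 0], [-0.01, 0.33, 0], 1], [[0, 0, 0], [0, 0, 0], 1], [[0, 0, 0], [0, 0, 0], 1]])

```text
time: 10.9
tool_pos: [0.5444, 0.0246, 0.2998]
tool_rot: [-0.239, 0.971, 0.0, -0.0]
contact_force: [0.0, 0.0, -0.5]
opening: 0.0854
gripper_force: 0.0
```

```bash
python3 - <<'E'
from h import *
p,M=status()
for c in ['wrist','scene','top']:
  im=manip.read_camera(c);cv2.imwrite(f'pics/{c}3.png',im)
  for n,z in [('grip',.201),('tub',.028),('lid_front',.122),('tub_label',.069),('turntable',.02),('window',.088),('scanner',0)]:
    for r in manip.mark_of(n,c)[:2]:
      q=atz(c,r['at'],z);print(c,n,np.round(r['at']),round(r['conf'],2),q.round(4))
a=cv2.imread('pics/wrist3.png');b=cv2.imread('pics/scene3.png')[210:360,200:400]
cv2.imwrite('pics/c3.png',np.vstack([cv2.resize(a,(400,300)),cv2.resize(b,(400,300),interpolation=3)]))
E
```

```text
10.9 tcp [0.5444 0.0246 0.2998] yawx -152.31 q [ 0.4   0.11 -0.19 -0.   -1.27 -1.49] F [ 0.   0.  -0.5] T [ 0.   -0.03  0.02] 0.08536886751079457 0.0
wrist grip [323. 257.] 0.72 [0.5477 0.0255 0.201 ]
wrist tub [253. 202.] 0.94 [ 0.5832 -0.0513  0.028 ]
wrist tub [375. 245.] 0.61 [0.5625 0.1077 0.028 ]
wrist lid_front [202. 220.] 0.77 [ 0.594 -0.079  0.122]
wrist turntable [321. 202.] 0.88 [0.5466 0.0227 0.02  ]
wrist scanner [423. 318.] 0.82 [0.6351 0.2383 0.    ]
wrist scanner [321. 205.] 0.66 [0.5539 0.0271 0.    ]
scene grip [293. 244.] 0.51 [0.5503 0.0293 0.201 ]
scene grip [368. 363.] 0.36 [0.843  0.2815 0.201 ]
scene tub [254. 308.] 0.73 [ 0.5884 -0.0542  0.028 ]
scene lid_front [243. 276.] 0.65 [ 0.5976 -0.0719  0.122 ]
scene tub_label [238. 290.] 0.91 [ 0.5885 -0.0908  0.069 ]
scene turntable [294. 310.] 0.72 [0.5513 0.0329 0.02  ]
scene turntable [371. 334.] 0.25 [0.5657 0.2238 0.02  ]
scene window [426. 224.] 0.96 [0.1477 0.259  0.088 ]
scene window [371. 332.] 0.92 [0.6366 0.2382 0.088 ]
scene scanner [504. 317.] 0.72 [0.3671 0.5049 0.    ]
scene scanner [424. 255.] 0.7 [0.1676 0.2687 0.    ]
top grip [307. 211.] 0.58 [0.5245 0.0952 0.201 ]
top grip [334. 201.] 0.45 [0.5519 0.0285 0.201 ]
top tub [361. 200.] 0.55 [ 0.6021 -0.0505  0.028 ]
top tub_label [376. 198.] 0.56 [ 0.5985 -0.0902  0.069 ]
top turntable [334. 221.] 0.83 [0.5411 0.0256 0.02  ]
top turntable [170. 278.] 0.45 [0.3634 0.4951 0.02  ]
top window [240. 352.] 0.8 [0.1673 0.2677 0.088 ]
top scanner [244. 351.] 0.86 [0.1641 0.2744 0.    ]
```

View pics/c3.png

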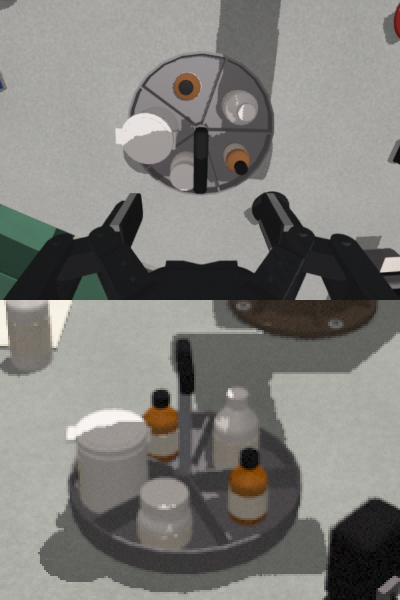

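The lid now lies flush and level on the tub (crop 112,425). The stock is upright and the bar is centred between the open fingers. I descend and grip it.

Call:
play_rows(increments=[[[0, 0, 0], [-0.03, 0, 0.4], 1], [[0, 0, 0], [0, 0, 0.4], 1], [[0, 0, 0], [0, 0, 0.23], 1], [[0, 0, 0], [0, 0, 0], 1], [[0, 0, 0], [0, 0, 0], -0.4], [[0, 0, 0], [0, 0, 0], -1], [[0, 0, 0], [0, 0, 0], -1], [[0, 0, 0], [0, 0, 0], -1], [[0, 0, 0], [0, 0, 0], -1], [[0, 0, 0], [0, 0, 0], -1]], squeeze=60)

```text
time: 13.35
tool_pos: [0.5477, 0.0252, 0.1976]
tool_rot: [-0.239, 0.971, -0.001, 0.001]
contact_force: [1.6, -4.5, 3.8]
opening: 0.0149
gripper_force: 59.3
```

Call:
play_rows(increments=[[[0, 0, -0.01], [0, 0, 0], -1], [[0, 0, -0.02], [0, 0, 0], -1], [[0, 0, -0.03], [0, 0, 0], -1], [[0, 0, -0.03], [0, 0, 0], -1], [[0, 0, -0.03], [0, 0, 0], -1], [[0, 0, -0.03], [0, 0, 0], -1], [[0, 0, -0.03], [0, 0, 0], -1], [[0, 0, -0.03], [0, 0, 0], -1], [[0, 0, -0.03], [0, 0, 0], -1], [[0, 0, -0.03], [0, 0, 0], -1], [[0, 0, -0.03], [0, 0, 0], -1], [[0, 0, -0.03], [0, 0, 0], -1], [[0, 0, -0.03], [0, 0, 0], -1], [[0, 0, -0.03], [0, 0, 0], -1], [[0, 0, -0.03], [0, 0, 0], -1], [[0, 0, -0.03], [0, 0, 0], -1], [[0, 0, -0.03], [0, 0, 0], -1], [[0, 0, -0.02], [0, 0, 0], -1], [[0, 0, -0.01], [0, 0, 0], -1], [[0, 0, 0], [0, 0, 0], -1]])

```text
time: 15.85
tool_pos: [0.5498, 0.0247, 0.1976]
tool_rot: [0.864, -0.504, 0.002, -0.0]
contact_force: [12.5, -10.8, -4.7]
opening: 0.0151
gripper_force: 58.3
```

```bash
python3 - <<'E'
from h import *
p,M=status()
for c in ['wrist','scene','top']:
  im=manip.read_camera(c);cv2.imwrite(f'pics/{c}4.png',im)
  for n,z in [('grip',.201),('tub',.028),('lid_front',.122),('tub_label',.069),('turntable',.02),('window',.088),('scanner',0)]:
    for r in manip.mark_of(n,c)[:2]:
      q=atz(c,r['at'],z);d=q-[.5475,.025,0];print(c,n,np.round(r['at']),round(r['conf'],2),q.round(4),'ang',np.degrees(np.arctan2(d[1],d[0])).round(1),'r',np.hypot(*d[:2]).round(3))
E
```

```text
15.85 tcp [0.5498 0.0247 0.1976] yawx -60.5 q [ 0.4   0.19 -0.34  0.   -1.04  0.11] F [ 12.5 -10.8  -4.7] T [-3.75 -3.95  0.07] 0.015118391848485305 58.29712271690369
wrist grip [321. 334.] 0.71 [0.5483 0.0245 0.201 ] ang -32.7 r 0.001
wrist tub [234. 222.] 0.77 [0.6209 0.062  0.028 ] ang 26.8 r 0.082
wrist lid_front [150. 259.] 0.91 [0.6492 0.0774 0.122 ] ang 27.2 r 0.114
wrist turntable [324. 226.] 0.91 [0.5456 0.0256 0.02  ] ang 161.5 r 0.002
wrist window [121. 394.] 0.86 [0.638  0.2396 0.088 ] ang 67.1 r 0.233
wrist window [394. 170.] 0.6 [ 0.5323 -0.0505  0.088 ] ang -101.4 r 0.077
wrist scanner [161. 337.] 0.64 [0.6403 0.2394 0.    ] ang 66.6 r 0.234
scene grip [293. 246.] 0.78 [0.5561 0.0322 0.201 ] ang 39.7 r 0.011
scene grip [295. 329.] 0.27 [0.8072 0.1384 0.201 ] ang 23.6 r 0.283
scene tub [293. 332.] 0.9 [0.6304 0.0626 0.028 ] ang 24.4 r 0.091
scene tub [298. 325.] 0.29 [0.6049 0.0632 0.028 ] ang 33.7 r 0.069
scene lid_front [296. 304.] 0.66 [0.6493 0.0769 0.122 ] ang 27.0 r 0.114
scene tub_label [295. 326.] 0.77 [0.6564 0.0784 0.069 ] ang 26.1 r 0.121
scene tub_label [325
[... 266 characters left out ...]
cene scanner [424. 258.] 0.79 [0.183  0.2702 0.    ] ang 146.1 r 0.439
scene scanner [370. 366.] 0.61 [0.6441 0.2454 0.    ] ang 66.3 r 0.241
top grip [448. 299.] 0.5 [ 0.3113 -0.2539  0.201 ] ang -130.3 r 0.365
top grip [334. 201.] 0.4 [0.5511 0.0295 0.201 ] ang 51.4 r 0.006
top tub [323. 189.] 0.7 [0.6339 0.0597 0.028 ] ang 21.9 r 0.093
top tub_label [305. 220.] 0.33 [0.5298 0.107  0.069 ] ang 102.2 r 0.084
top turntable [335. 219.] 0.83 [0.5459 0.0233 0.02  ] ang -133.3 r 0.002
top turntable [485. 251.] 0.64 [ 0.462  -0.4088  0.02  ] ang -101.2 r 0.442
top window [240. 355.] 0.66 [0.159  0.2692 0.088 ] ang 147.9 r 0.459
top scanner [246. 351.] 0.61 [0.1655 0.267  0.    ] ang 147.6 r 0.452
```

View pics/wrist4.png

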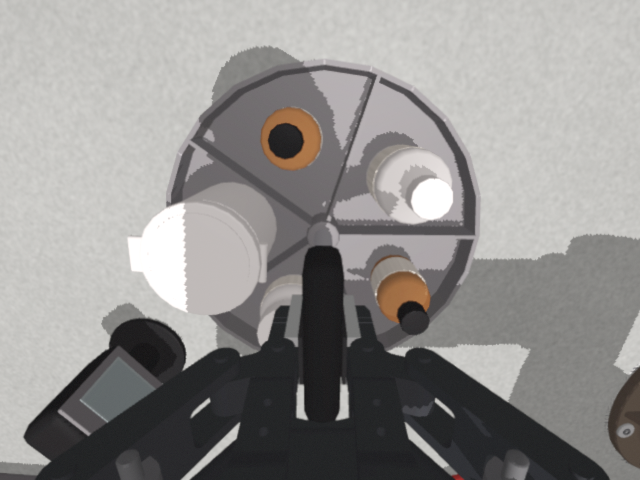

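The tub is at (205,245), upright and shut, at bearing ~27° against the scanner window's 67°. I turn the remaining ~39° and shift slightly to relieve the side load.

Call:
play_rows(increments=[[[0, 0, 0], [0.015, -0.005, 0], -1], [[0, 0, -0.01], [0, 0, 0], -1], [[0, 0, -0.03], [0, 0, 0], -1], [[0, 0, -0.03], [0, 0, 0], -1], [[0, 0, -0.03], [0, 0, 0], -1], [[0, 0, -0.03], [0, 0, 0], -1], [[0, 0, -0.03], [0, 0, 0], -1], [[0, 0, -0.03], [0, 0, 0], -1], [[0, 0, -0.02], [0, 0, 0], -1], [[0, 0, -0.007], [0, 0, 0], -1], [[0, 0, 0], [0, 0, 0], -1], [[0, 0, 0], [0, 0, 0], -1]])

```text
time: 18.55
tool_pos: [0.5505, 0.0253, 0.1976]
tool_rot: [0.983, -0.186, 0.002, -0.001]
contact_force: [7.9, -2.5, -2.6]
opening: 0.0149
gripper_force: 58.8
```

```bash
python3 - <<'E'
from h import *
p,M=status()
for c in ['wrist','scene']:
  im=manip.read_camera(c);cv2.imwrite(f'pics/{c}5.png',im)
  for n,z in [('grip',.201),('tub',.028),('lid_front',.122),('tub_label',.069),('turntable',.02),('window',.088),('scanner',0)]:
    for r in manip.mark_of(n,c)[:2]:
      q=atz(c,r['at'],z);d=q-[.5475,.025,0];print(c,n,np.round(r['at']),round(r['conf'],2),q.round(4),'ang',np.degrees(np.arctan2(d[1],d[0])).round(1),'r',np.hypot(*d[:2]).round(3))
a=cv2.imread('pics/wrist5.png');b=cv2.imread('pics/scene5.png')[200:410,200:480]
cv2.imwrite('pics/c5.png',np.vstack([cv2.resize(a,(400,300)),cv2.resize(b,(400,300),interpolation=3)]))
E
```

```text
18.55 tcp [0.5505 0.0253 0.1976] yawx -21.4 q [ 0.4   0.19 -0.34  0.   -1.04  0.79] F [ 7.9 -2.5 -2.6] T [-0.8  -2.67  0.06] 0.014905379936645851 58.81361246109009
wrist grip [151. 258.] 0.43 [0.6067 0.076  0.201 ] ang 40.7 r 0.078
wrist tub [234. 224.] 0.72 [0.5792 0.1006 0.028 ] ang 67.2 r 0.082
wrist lid_front [149. 259.] 0.6 [0.5933 0.1298 0.122 ] ang 66.4 r 0.114
wrist tub_label [ 24. 242.] 0.3 [0.6372 0.2588 0.069 ] ang 69.0 r 0.25
wrist turntable [323. 227.] 0.98 [0.5446 0.0253 0.02  ] ang 174.5 r 0.003
wrist window [ 25. 243.] 0.92 [0.6355 0.2385 0.088 ] ang 67.6 r 0.231
wrist scanner [ 93. 213.] 0.85 [0.6383 0.2401 0.    ] ang 67.1 r 0.234
scene grip [294. 246.] 0.76 [0.5583 0.0342 0.201 ] ang 40.4 r 0.014
scene grip [260. 304.] 0.73 [0.7662 0.0523 0.201 ] ang 7.1 r 0.22
scene tub [318. 322.] 0.82 [0.5775 0.1029 0.028 ] ang 69.0 r 0.083
scene lid_front [330. 294.] 0.88 [0.5896 0.1302 0.122 ] ang 68.2 r 0.113
scene lid_front [215. 237.] 0.3 [ 0.477  -0.2097  0.122 ] ang -106.7 r 0.245
scene tub_label [330. 314.] 0.87 [0.5897 0.1341 0.069 ] ang 68.8 r 0.117
scene turntable [294. 308.] 0.95 [0.5436 0.03   0.02  ] ang 128.0 r 0.006
scene window [374. 333.] 0.83 [0.638 0.244 0.088] ang 67.5 r 0.237
scene window [427. 223.] 0.81 [0.1377 0.2599 0.088 ] ang 150.2 r 0.472
scene scanner [368. 366.] 0.68 [0.6454 0.2413 0.    ] ang 65.7 r 0.237
scene scanner [423. 255.] 0.55 [0.167  0.2663 0.    ] ang 147.6 r 0.451
```

View pics/c5.png

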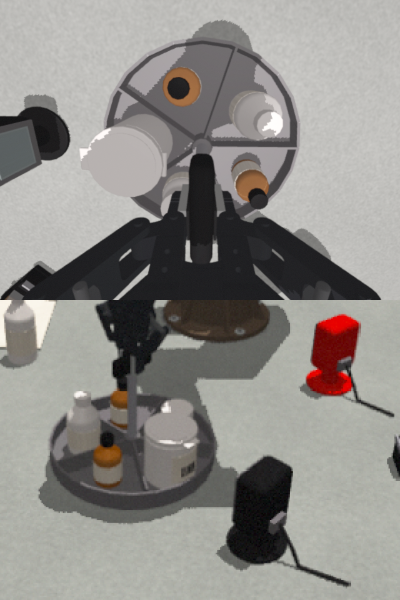

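The tub stands in front of the black scanner: tub and window bearings are both ~67°, and the label at crop (187,468) faces the window. The lid is level, everything is upright, and the grip holds at 59 N.

```bash
python3 -c "
from h import *
status();print(manip.sign_off())"
```

```text
19.35 tcp [0.5505 0.0253 0.1976] yawx -21.4 q [ 0.4   0.19 -0.34  0.   -1.04  0.79] F [ 9.5 -1.6 -1.3] T [-0.7  -2.68  0.07] 0.015022439565958426 58.786216378211975
the job is handed in; nothing more can be done
None
```

I handed the job in at 19.4 s: the lid is pressed shut, the tub faces the black scanner's window with both at a bearing of about 67°, the grip is held at 59 N, and all the stock is still standing.

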